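# Hold the film clip open over the extraction patient's card

### The job

One of the three trays is laid for an extraction: it is the one with the elevator (the stout pear-handled instrument) in it. Pinch the spare spring clip wide open where it sits on the rim of the box, lift it off, and bring it over the middle of the top edge of that tray's upright card so that the open jaws straddle the edge, well down over it and touching the card on neither side, ready for the X-ray film to be slipped in. Finish like that, still holding the clip wide open, with the cards not knocked and everything else left as it lies.

Things in the scene. Friction and masses are not known exactly. Their poses are not given: they have to be found in the camera images.
- clip: spare steel bulldog spring clip, about 50 g, parked upright (jaws down, wings up) on the near rim of the box, which is then 12 mm below its origin. Two mirrored halves on a spring barrel. Origin: middle of the barrel's axis. x: the way it opens, across the rim; y: along its width (the barrel); z up. The barrel's underside is 5 mm below the origin
- clip_wings (a point): midway between the clip's two wing ends, 37 mm above its origin. Wings 30 mm wide (y) with rolled ends 5 mm thick, 46 mm over their outsides (x) when parked. Pinching them together along x opens the clip: 5 N at first, 12 N at the firm wide-open stop, where they are 21 mm over their outsides and 42 mm above the origin
- clip_mouth (a point): midway between the lips of the clip's two jaws, 31 mm below its origin. Jaws 50 mm wide (y), lips 4 mm thick; 3 mm apart when parked; 22 mm apart, their lower edges 30 mm below the origin, when wide open
- clip_near (a joint): how far each half of the clip is swung open, rad: 0 as parked on the 3 mm rim, -0.05 quite shut, 0.32 the wide-open stop (both halves swing alike)
- box: open grey plastic box of film sleeves, 90 x 130 x 110 mm (x, y, z), walls 3 mm; fixed. Origin: centre of its underside. The clip sits on the rim of the near wall (43.5 mm to -x of the origin), anywhere within 25 mm of its middle, square to it
- tray_a: set-up tray: steel, 180 x 140 x 18 mm (x, y, z), floor 3 mm thick, with a small glass dish in one corner and one instrument lying in it, and at its near end a white slotted block holding an upright treatment card. Fixed. Origin: centre of the tray's underside; x along the tray, pointing away from the card, z up. The three trays are alike, in no fixed order, turned by up to 0.2 rad
- card_a (a point): middle of the top edge of the upright card on tray_a, 115 mm nearer the robot than the tray's centre (along the tray's -x), 120 mm above the worktop. The card is stiff, 3 mm thick (tray x) and 105 mm wide (tray y). Axes as the tray's
- tray_b: set-up tray: steel, 180 x 140 x 18 mm (x, y, z), floor 3 mm thick, with a small glass dish in one corner and one instrument lying in it, and at its near end a white slotted block holding an upright treatment card. Fixed. Origin: centre of the tray's underside; x along the tray, pointing away from the card, z up. The three trays are alike, in no fixed order, turned by up to 0.2 rad
- card_b (a point): middle of the top edge of the upright card on tray_b, 115 mm nearer the robot than the tray's centre (along the tray's -x), 120 mm above the worktop. The card is stiff, 3 mm thick (tray x) and 105 mm wide (tray y). Axes as the tray's
- tray_c: set-up tray: steel, 180 x 140 x 18 mm (x, y, z), floor 3 mm thick, with a small glass dish in one corner and one instrument lying in it, and at its near end a white slotted block holding an upright treatment card. Fixed. Origin: centre of the tray's underside; x along the tray, pointing away from the card, z up. The three trays are alike, in no fixed order, turned by up to 0.2 rad
- card_c (a point): middle of the top edge of the upright card on tray_c, 115 mm nearer the robot than the tray's centre (along the tray's -x), 120 mm above the worktop. The card is stiff, 3 mm thick (tray x) and 105 mm wide (tray y). Axes as the tray's
- elevator: dental elevator (the extraction instrument): steel, 150 mm long, stout pear-shaped handle 18 mm thick and 80 mm long at its -x end, thin shank and small blade at +x. Loose in one of the trays. Origin: middle of its length, on its underside
- spatula: double-ended cement spatula: flat slim steel, 164 mm long, 6 mm thick handle. Loose in one of the trays. Origin: middle, underside
- mirror: mouth mirror: slim steel handle 6 mm thick, round 22 mm mirror at its +x end, 153 mm long. Loose in one of the trays. Origin: near its middle, underside
- tin: round flat tin, 62 mm across, 23 mm high, loose. Origin: centre of its underside
- tube_1: cement tube, 100 x 26 x 12 mm, white cap, loose. Origin: underside, middle
- tube_2: cement tube like tube_1, black cap
Mind the look-alikes: they are no part of the job. What is meant by the clip is not blue, pink or purple, and is the smaller of those in its own colour.

How it is judged:
On the way, in this order (a step that is already met when the one before it is completed fails the run):
1. the clip is pinched open by the fingers while still on the box's rim (value of joint clip_near above 0.15 rad and contact force between the fingers and clip above 3 N and distance of clip from where it was at the start of the episode below 0.03 m), for 0.1 s.
2. the clip, held open, has been lifted off the box (value of joint clip_near above 0.15 rad and distance of clip from where it was at the start of the episode above 0.05 m and contact force between clip and box below 0.1 N), for 0.1 s.
At the end, for the whole second after the job is handed in: Fingers hold the clip open (joint over 0.15), upright and square to the card within 0.2 rad, over the card of the tray with the elevator: its top edge within 6 mm of the clip's mid plane, 25 mm of its middle, 4 to 24 mm below its origin; the clip is still and touches neither card nor box (((horizontal distance between elevator and tray_a below 0.08 m and x of card_a in the frame of clip between -0.006 and 0.006 m and y of card_a in the frame of clip between -0.025 and 0.025 m and z of card_a in the frame of clip between -0.024 and -0.004 m and angle between the y axis of clip and the y axis of tray_a, either way round below 0.2 rad and contact force between clip and tray_a below 0.2 N) or (horizontal distance between elevator and tray_b below 0.08 m and x of card_b in the frame of clip between -0.006 and 0.006 m and y of card_b in the frame of clip between -0.025 and 0.025 m and z of card_b in the frame of clip between -0.024 and -0.004 m and angle between the y axis of clip and the y axis of tray_b, either way round below 0.2 rad and contact force between clip and tray_b below 0.2 N) or (horizontal distance between elevator and tray_c below 0.08 m and x of card_c in the frame of clip between -0.006 and 0.006 m and y of card_c in the frame of clip between -0.025 and 0.025 m and z of card_c in the frame of clip between -0.024 and -0.004 m and angle between the y axis of clip and the y axis of tray_c, either way round below 0.2 rad and contact force between clip and tray_c below 0.2 N)) and angle between clip's own z axis and vertical below 0.2 rad and value of joint clip_near above 0.15 rad and contact force between the fingers and clip above 3 N and contact force between clip and box below 0.1 N and linear speed of clip below 0.02 m/s); the arm keeps its last pose, push and grip.
It fails at once if a laid-out instrument, tube or tin is shifted by more than 25 mm (distance of any of elevator, spatula, mirror, tin, tube_1, tube_2 from where it was at the start of the episode above 0.025 m).
It fails at once if the clip is dropped (height (world z) of clip below 0.06 m).
It fails at once if a tray or card is struck hard (over 20 N) by clip or fingers (contact force between any of clip, the fingers and tray_a above 20 N or contact force between any of clip, the fingers and tray_b above 20 N or contact force between any of clip, the fingers and tray_c above 20 N).
It also fails if it takes over 38 s, if anything falls off the work surface, if the arm or the gripper's body presses on something with over 40 N, if the wrist force passes 120 N, or if a joint passes its speed limit or range.

### The arm

A 7-joint arm with a two-finger parallel gripper is mounted at the origin on the work surface. World frame = base frame: x ahead of the robot, y to its left, z up, the work surface at z = 0. Lengths are in m, angles in rad, forces in N, time in s.
With the tool pointing down it reaches from about 0.4 to 0.85 m from the base axis. Payload 10.4 kg.
Tool frame: the origin (TCP) lies at the very end of the fingers, on their centre line; the grasp point (between the pads) lies 19 mm behind it; z points along the fingers, y is the direction in which the jaws open and shut (so a half turn about z gives the same grasp; the last joint's range is limited). The gripper opens to 85 mm and grips with 20 to 120 N. Pads are 22 mm wide; open, the fingers measure 114 mm over their backs; the gripper's body (76 mm by 85 mm) begins 54 mm behind the grasp point. The pads swing forward as they close: fully open they stand 13 mm farther back than shut.
Start: joints at [1.19, 0.332, -0.065, 1.46, 0.022, 1.35, -0.088], TCP at [0.219, -0.585, 0.231] pointing down, gripper open.
Joint ranges: [-2.6, 2.6], [-0.5, 2.12], [-1.47, 1.34], [0.16, 2.42], [-1.27, 4.41], [0.06, 2.06], [-2.6, 2.6]. Speed limits (rad/s): [2.22, 2.22, 2.79, 2.79, 3.14, 3.14, 3.14].

### API

Orientations are given as a unit quaternion [x, y, z, w].
In Python, from workcell import get_obs, camera, camera_info, hand_in gives the robot as it stands.
- The arm moves only by the tool move_arm, never from a script. Its argument "moves" is a list of rows, each a list of 3 entries, a list of its own where there are three numbers: the shift along the tool's x, y, z in units of 25 mm (1.0 is 25 mm), then the turn, a rotation vector about the tool's x, y, z in degrees, then the opening, from 0 (shut) to 1 (fully open). A call has 1 to 5 rows; each row shifts and turns the commanded pose from where the row before left it, along the tool's axes as they then stand; what a row does not reach is not made up. A row lasts 1/8 s, in which the tool goes at most 62.5 mm and 10.7 degrees, less where a joint would pass 70% of its speed; a pose out of reach is approached as far as the arm can. A call is refused whole if a number of a shift passes 1 or a number of a turn 10.7, either way. A call with a gripper value outside its range is refused whole. The fingers move at their own pace and stop on an object; "squeeze" is the grip in N (left out, the last holds). Time passes only in rows, so rows that do not move let the fingers close. It gives the time, the measured TCP pose, the force and the opening at its end, in the units of the state.
- get_obs(): the state, without advancing time (a new reading comes with each control period).
- camera(name): name is "side" or "top"; returns the picture (400x640x3 uint8, red, green, blue); there is no depth.
- camera_info(name): a dict with "fx", "fy", "cx", "cy" (pixels), "D" ([k1, k2, p1, p2, k3] as OpenCV has them; the pictures are not rectified), "origin" and "rotation" of the camera in the world. Camera axes: x right, y down, z forward; pixel columns grow to the right and rows downward; lengths in m; the calibration is good to about 2 mm. A picture is of the moment at which its call begins. camera_info takes no time and is no camera call.
- hand_in(): hands the job in, once; it reports no verdict.
The state is a dict: "clock": time; "joint_pos": joint angles; "joint_velocities": joint speeds; "tau": joint torques, N m; "position": TCP position; "ee_rot": TCP orientation; "ft_force": force on the tool from outside, world axes, zero at the start; "torque": the same for the moment, N m; "grip_width": opening from 0.0 (shut) to 1.0 (fully open).
Only numpy, scipy, OpenCV 4.12 (cv2) and the standard library are available. Lean on these libraries where they do the work, as an engineer would, in place of code of your own. Each camera call takes 0.05 s, during which the arm holds its last target. There are 200 camera calls.

## Working session

There is one attempt and no reset: what is moved stays moved. The work goes in short steps, Python scripts to look and compute and a tool call to move; the robot and the scene stay as the last step left them, time stands still between calls to the robot, and variables do not carry over. Pictures are saved under pics/ and viewed, about 8 in all and at most 12, crops included, and the job is handed in when it is done.

Besides the shell and the picture viewer there is one more tool, called after "Request:" as a command line: name --argument value ..., lists and objects as JSON in quotes. move_arm: Moves the arm, as the interface text tells. Its arguments: {"type":"object","properties":{"moves":{"type":"array","items":{"type":"array"}},"squeeze":{"type":"number"}},"required":["moves"]}

```bash
mkdir -p pics; ls
cat > h.py <<'E'
import numpy as np, cv2
from workcell import get_obs, camera, camera_info, hand_in
def K(i): return np.array([[i['fx'],0,i['cx']],[0,i['fy'],i['cy']],[0,0,1.]])
def R(i):
    r=np.array(i['rotation'],float)
    if r.shape==(4,):
        from scipy.spatial.transform import Rotation as Ro
        r=Ro.from_quat(r).as_matrix()
    return r
def ray(n,u,v):
    i=camera_info(n); p=cv2.undistortPoints(np.array([[[u,v]]],float),K(i),np.array(i['D'],float))[0,0]
    return np.array(i['origin'],float), R(i)@np.array([p[0],p[1],1.])
def atz(n,u,v,z):
    o,d=ray(n,u,v); return o+d*(z-o[2])/d[2]
def tri(a,b):
    (o,d),(p,e)=ray('side',*a),ray('top',*b); A=np.stack([d,-e],1); s=np.linalg.lstsq(A,p-o,rcond=None)[0]
    x,y=o+d*s[0],p+e*s[1]; return (x+y)/2,np.linalg.norm(x-y)
def proj(n,P):
    i=camera_info(n); r=R(i).T; t=-r@np.array(i['origin'],float)
    return cv2.projectPoints(np.array(P,float).reshape(-1,3),cv2.Rodrigues(r)[0],t,K(i),np.array(i['D'],float))[0][:,0]
E
python3 - <<'E'
from h import *
for n in('top','side'):
    print(n,camera_info(n)); cv2.imwrite(f'pics/{n}0.png',camera(n)[:,:,::-1])
print(get_obs())
E
```

```text
pics
top {'fx': 472.0484412551023, 'fy': 472.0484412551023, 'cx': 318.564278333141, 'cy': 202.84104928181586, 'D': array([-0.11088393,  0.        ,  0.        ,  0.        ,  0.        ]), 'origin': array([0.43781449, 0.0155984 , 1.24394401]), 'rotation': array([-0.70289544,  0.70954698, -0.03426783,  0.03614975])}
side {'fx': 398.8345426999944, 'fy': 398.8345426999944, 'cx': 326.3528735355587, 'cy': 198.34320274711774, 'D': array([-0.03234789,  0.        ,  0.        ,  0.        ,  0.        ]), 'origin': array([ 0.29921486, -0.62956718,  0.74542482]), 'rotation': array([ 0.90149693, -0.16853825,  0.08031996, -0.39044441])}
{'clock': 0.1, 'joint_pos': array([ 1.19043553,  0.33281186, -0.06475277,  1.46080263,  0.02156905,
        1.34994063, -0.08848635]), 'joint_velocities': array([-0.00100769, -0.00062709,  0.00048703, -0.00155558,  0.00033224,
        0.00017738,  0.00059727]), 'tau': array([ 1.57101782e-03, -6.26743770e+01,  4.92580212e-02, -3.92432964e+01,
        1.63011096e-02,  6.99177064e-03,  5.32513084e-06]), 'position': array([ 0.21878288, -0.58510635,  0.23061976]), 'ee_rot': array([ 9.84036664e-01,  1.77964720e-01, -1.17623978e-04, -6.23442689e-04]), 'ft_force': array([ 0.45694191, -0.24652587, -0.45503457]), 'torque': array([0.00325597, 0.03665453, 0.03577748]), 'grip_width': 0.9996649448570103}
```

View pics/top0.png

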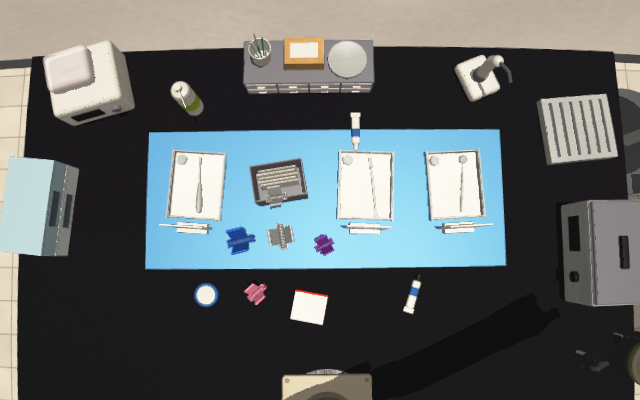

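View pics/side0.png

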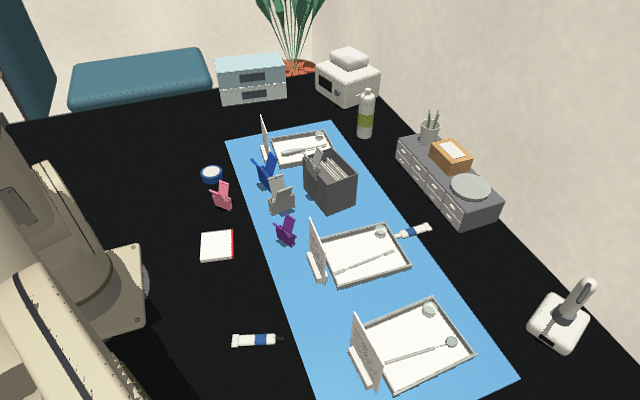

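The elevator looks to be in the left tray, top (199,180). Clip candidates in the top view are the grey one on the box rim (275,197), the larger grey one on the mat (281,236), blue (240,240), purple (324,244) and pink (256,293). The small grey one on the rim fits the description. I'll confirm that in crops.

Run:
```python
import cv2
a=cv2.imread('pics/top0.png')[130:260,145:315]; cv2.imwrite('pics/tc.png',cv2.resize(a,None,fx=4.6,fy=4.6,interpolation=cv2.INTER_CUBIC))
a=cv2.imread('pics/side0.png')[105:220,240:370]; cv2.imwrite('pics/sc.png',cv2.resize(a,None,fx=5,fy=5,interpolation=cv2.INTER_CUBIC))
```

```text
(no output)
```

View pics/tc.png

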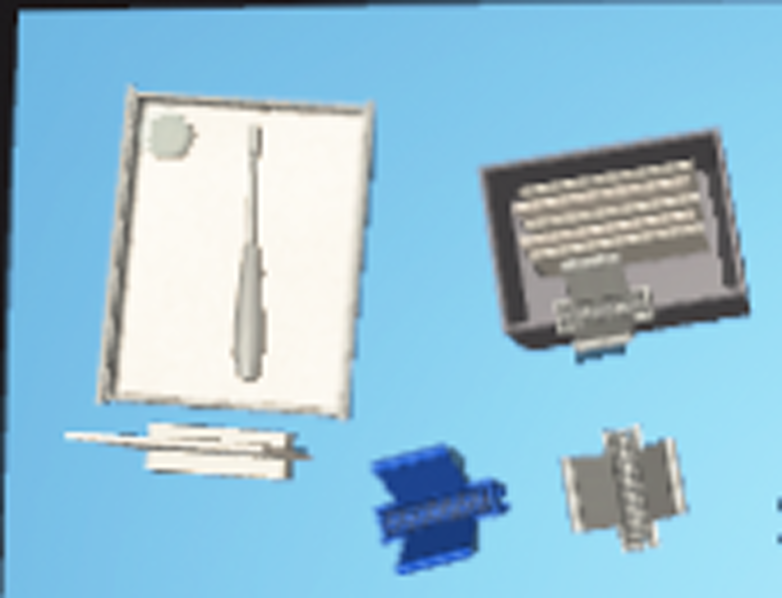

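View pics/sc.png

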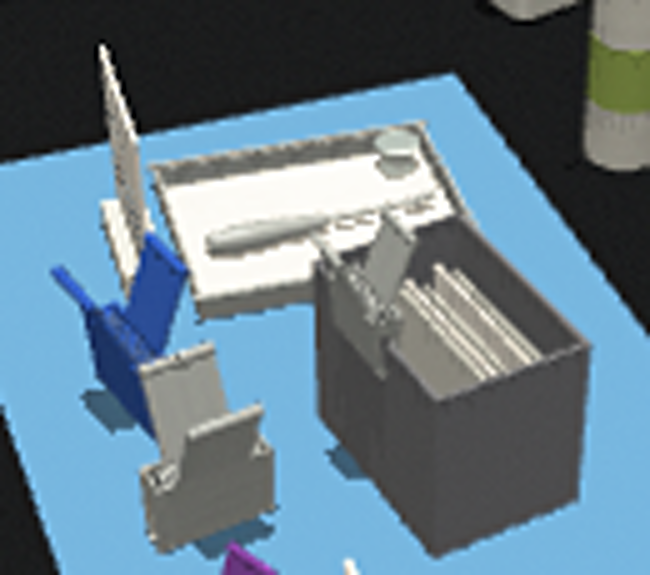

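The crops confirm it: the elevator is in the left tray (crop 250,300), and the small grey clip is on the near rim (crop 605,308). Next I measure from the pixels.

Run:
```python
from h import *
t=lambda u,v,z:atz('top',145+u/4.6,130+v/4.6,z)
s=lambda u,v:(240+u/5,105+v/5)
def yaw(a,b): d=a-b; return np.degrees(np.arctan2(-d[0],d[1])), np.linalg.norm(d)
LF,RF,RN,LN=[t(*p,.11) for p in((483,168),(718,130),(748,300),(507,332))]
for n,p in zip(('LF','RF','RN','LN'),(LF,RF,RN,LN)): print(n,p.round(4))
print('box yaw/len',yaw(LF,RF),yaw(LN,RN),'side',np.linalg.norm(LF-LN),np.linalg.norm(RF-RN),'nearmid',(LN+RN)/2)
w1,w2=[t(*p,.159) for p in((562,266),(620,258))];w3,w4=[t(*p,.159) for p in((575,350),(632,340))]
print('wings',w1,w2,w3,w4,yaw(w1,w2),yaw(w3,w4),(w1+w2+w3+w4)/4)
print('barrel',t(605,308,.124))
c1,c2=t(65,435,.12),t(312,457,.12); print('card',c1,c2,yaw(c1,c2),(c1+c2)/2)
T=[t(*p,.018) for p in((132,90),(374,103),(348,417),(100,403))]
print('tray',yaw(T[0],T[1]),yaw(T[3],T[2]),sum(T)/4,np.linalg.norm(T[0]-T[3]))
c=sum(T)/4; 
for a in(yaw(T[0],T[1])[0],yaw(T[3],T[2])[0]):
  a=np.radians(a);print('card from tray',c[:2]-.115*np.array([np.cos(a),np.sin(a)]))
# card corners side
print('card left top tri',tri(s(102,45),(145+65/4.6,130+435/4.6)),'right',tri(s(135,140),(145+312/4.6,130+457/4.6)))
print('clip wing far tri',tri(s(400,228),(145+591/4.6,130+262/4.6)))
```

```text
LF [0.6419 0.1847 0.11  ]
RF [0.6609 0.0597 0.11  ]
RN [0.57   0.0444 0.11  ]
LN [0.5543 0.1714 0.11  ]
box yaw/len (np.float64(8.657848465334714), np.float64(0.12636583741338905)) (np.float64(7.04462354907998), np.float64(0.12794477548766894)) side 0.08861754311435234 0.09223079587221095 nearmid [0.56211061 0.10790608 0.11      ]
wings [0.5824447  0.13695065 0.159     ] [0.5862112  0.10762221 0.159     ] [0.53980988 0.13031854 0.159     ] [0.54458617 0.10161496 0.159     ] (np.float64(7.318130172479579), np.float64(0.02956930160558768)) (np.float64(9.447485898283073), np.float64(0.02909825387293209)) [0.56326299 0.11912659 0.159     ]
barrel [0.56487107 0.11841571 0.124     ]
card [0.50111196 0.40378286 0.12      ] [0.48879055 0.27194252 0.12      ] (np.float64(-5.339186036975854), np.float64(0.13241485250489962)) [0.49495126 0.33786269 0.12      ]
tray (np.float64(-4.014013102602995), np.float64(0.14289925012114438)) (np.float64(-3.6021014146884704), np.float64(0.144345175858512)) [0.61143285 0.34001098 0.018     ] 0.18278598877647456
card from tray [0.49671495 0.34806103]
card from tray [0.49666004 0.3472361 ]
card left top tri (array([0.50276124, 0.40381575, 0.11892263]), np.float64(0.0032484193314741127)) right (array([0.48858901, 0.26708936, 0.14058756]), np.float64(0.0014979362444555763))
clip wing far tri (array([0.58571745, 0.12223016, 0.15648267]), np.float64(0.002172815659771333))
```

Request:
move_arm --moves '[[[0,0,-0.3],[0,0,-10],1],[[0,0,-0.3],[0,0,-10],1],[[0,0,-0.3],[0,0,-10],1],[[0,0,-0.3],[0,0,-10],1],[[0,0,0],[0,0,-10],1]]' --squeeze 30

```text
clock: 0.72
position: [0.2189, -0.5855, 0.2616]
ee_rot: [0.815, 0.579, -0.0, 0.0]
ft_force: [0.1, 0.4, -0.1]
grip_width: 0.998
```

Request:
move_arm --moves '[[[0,0,0],[0,0,-10],1],[[0,0,0],[0,0,-10],1],[[0,0,0],[0,0,-7.5],1],[[1,0.67,0],[0,0,0],1],[[1,0.67,0],[0,0,0],1]]'

```text
clock: 1.35
position: [0.2452, -0.5304, 0.2607]
ee_rot: [0.656, 0.755, 0.0, -0.0]
ft_force: [1.3, 0.9, 0.8]
grip_width: 1.0
```

Request:
move_arm --moves '[[[1,0.67,0],[0,0,0],1],[[1,0.67,0],[0,0,0],1],[[1,0.67,0],[0,0,0],1],[[1,0.67,0],[0,0,0],1],[[1,0.67,0],[0,0,0],1]]'

```text
clock: 1.98
position: [0.3109, -0.3947, 0.261]
ee_rot: [0.656, 0.755, 0.0, -0.0]
ft_force: [-0.0, 0.3, 0.5]
grip_width: 1.0
```

Request:
move_arm --moves '[[[1,0.67,0],[0,0,0],1],[[1,0.67,0],[0,0,0],1],[[1,0.67,0],[0,0,0],1],[[1,0.67,0],[0,0,0],1],[[1,0.67,0],[0,0,0],1]]'

```text
clock: 2.6
position: [0.3764, -0.2594, 0.2611]
ee_rot: [0.656, 0.755, -0.0, -0.0]
ft_force: [-0.8, -0.0, 0.1]
grip_width: 1.002
```

Request:
move_arm --moves '[[[1,0.67,0],[0,0,0],1],[[1,0.67,0],[0,0,0],1],[[1,0.67,0],[0,0,0],1],[[1,0.67,0],[0,0,0],1],[[1,0.67,0],[0,0,0],1]]'

```text
clock: 3.22
position: [0.4419, -0.124, 0.2611]
ee_rot: [0.656, 0.755, -0.0, -0.0]
ft_force: [0.2, 0.6, 0.9]
grip_width: 1.0
```

Request:
move_arm --moves '[[[1,0.67,0],[0,0,0],1],[[1,0.67,0],[0,0,0],1],[[1,0.67,0],[0,0,0],1],[[1,0.67,0],[0,0,0],1],[[0,0,0],[0,0,0],1]]'

```text
clock: 3.85
position: [0.4944, -0.0143, 0.2611]
ee_rot: [0.655, 0.756, 0.0, -0.0]
ft_force: [0.0, -0.9, 0.2]
grip_width: 1.0
```

Request:
move_arm --moves '[[[1,0.7,0],[0,0,0],1],[[1,0.7,0],[0,0,0],1],[[1,0.7,0.3],[0,0,0],1],[[1,0.7,0.6],[0,0,0],1],[[0.9,0.68,0.6],[0,0,0],1]]'

```text
clock: 4.47
position: [0.5636, 0.1164, 0.223]
ee_rot: [0.656, 0.754, -0.0, 0.0]
ft_force: [0.7, -0.5, -0.5]
grip_width: 0.997
```

Request:
move_arm --moves '[[[0,0,0.4],[0,0,0],1],[[0,0,0],[0,0,0],1]]'

```text
clock: 4.72
position: [0.5627, 0.1152, 0.2129]
ee_rot: [0.656, 0.754, -0.001, -0.0]
ft_force: [-0.4, -0.9, 0.3]
grip_width: 1.003
```

Run:
```python
from h import *
o=get_obs();print(o['position'],o['ee_rot'],o['joint_pos'].round(2))
cv2.imwrite('pics/s1.png',cv2.resize(camera('side')[80:220,230:390,::-1],None,fx=4,fy=4,interpolation=cv2.INTER_CUBIC))
```

```text
[0.56274291 0.11523176 0.21290587] [ 6.56419467e-01  7.54395381e-01 -9.95504704e-04 -3.19376496e-04] [ 0.43  0.36 -0.88  1.59  0.28  1.33 -0.35]
```

View pics/s1.png

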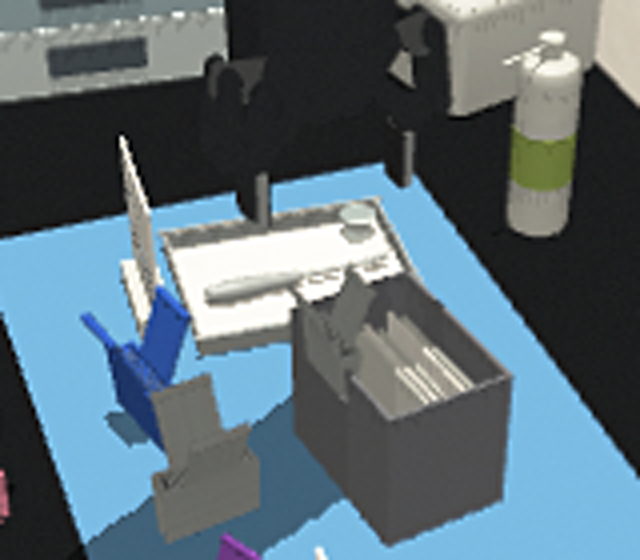

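Request:
move_arm --moves '[[[0.14,0.05,0.7],[0,0,0],1],[[0,0,0.7],[0,0,0],1],[[0,0,0.7],[0,0,0],1],[[0,0,0.5],[0,0,0],1],[[0,0,0.28],[0,0,0],1]]'

```text
clock: 5.4
position: [0.5637, 0.1204, 0.1408]
ee_rot: [0.656, 0.755, -0.0, -0.0]
ft_force: [-0.6, -0.5, 0.2]
grip_width: 0.998
```

Request:
move_arm --moves '[[[0,0,0],[0,0,0],0.8],[[0,0,0],[0,0,0],0.65],[[0,0,0],[0,0,0],0.58]]'

```text
clock: 5.78
position: [0.5643, 0.1206, 0.1423]
ee_rot: [0.656, 0.755, 0.0, 0.0]
ft_force: [0.0, 0.4, 0.1]
grip_width: 0.574
```

Run:
```python
from h import *
a=cv2.resize(camera('side')[105:205,270:350,::-1],None,fx=5,fy=5,interpolation=cv2.INTER_CUBIC)
b=cv2.resize(camera('top')[150:250,235:315,::-1],None,fx=5,fy=5,interpolation=cv2.INTER_CUBIC)
cv2.imwrite('pics/s2.png',np.hstack([a,b]))
```

```text
(no output)
```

View pics/s2.png

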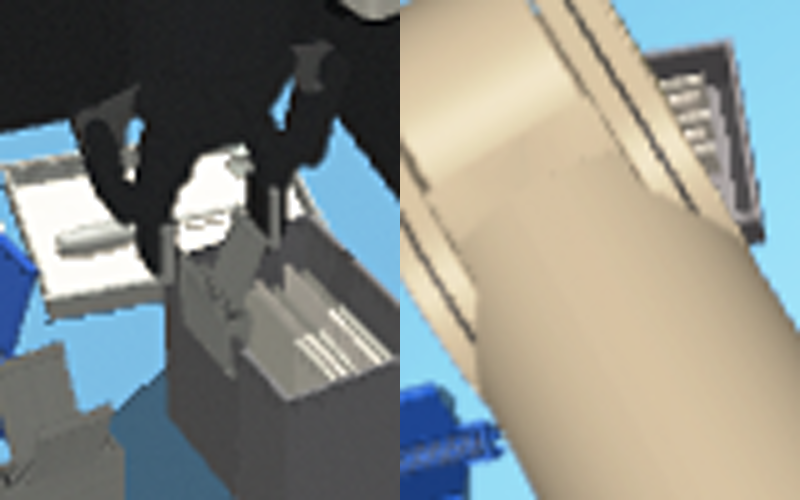

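The pads at side-crop (168,255) and (275,220) straddle the wings, so I close gradually.

Request:
move_arm --moves '[[[0,0,0],[0,0,0],0.5],[[0,0,0],[0,0,0],0.42],[[0,0,0],[0,0,0],0.34],[[0,0,0],[0,0,0],0.26],[[0,0,0],[0,0,0],0.2]]'

```text
clock: 6.5
position: [0.5647, 0.1206, 0.1427]
ee_rot: [0.656, 0.755, 0.001, 0.001]
ft_force: [-0.5, 0.3, 6.2]
grip_width: 0.216
```

Request:
move_arm --moves '[[[0,0,0],[0,0,0],0.15],[[0,0,0],[0,0,0],0.15],[[0,0,0],[0,0,0],0.15],[[0,0,0],[0,0,0],0.15]]'

```text
clock: 7.0
position: [0.5647, 0.1206, 0.1428]
ee_rot: [0.656, 0.755, 0.001, 0.001]
ft_force: [0.5, -0.3, 6.9]
grip_width: 0.213
```

Run:
```python
from h import *
o=get_obs();print(o['position'],o['ft_force'],o['torque'],o['grip_width'])
cv2.imwrite('pics/s3.png',cv2.resize(camera('side')[120:200,280:350,::-1],None,fx=7,fy=7,interpolation=cv2.INTER_CUBIC))
```

```text
[0.56474871 0.12058519 0.14276136] [ 0.49897485 -0.30974097  6.89778964] [-0.16658038  0.05088873  0.01751359] 0.21267273157341604
```

View pics/s3.png

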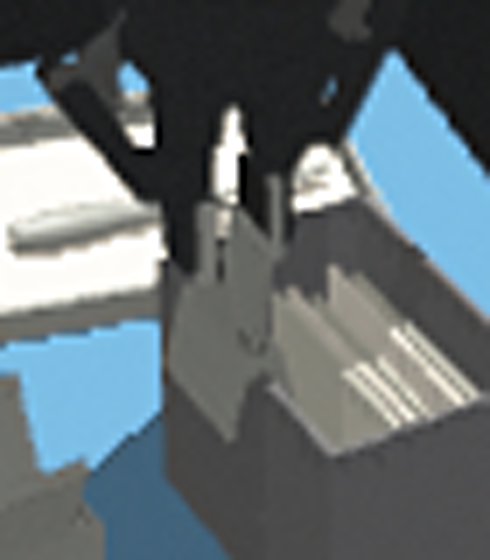

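The fingers stopped at 0.213 and the wings are pinched (side-crop 205,210 and 275,190), so the clip is open. Now lifting.

Request:
move_arm --moves '[[[0,0,-0.2],[0,0,0],0.15],[[0,0,-0.4],[0,0,0],0.15],[[0,0,-0.6],[0,0,0],0.15],[[0,0,-0.7],[0,0,0],0.15],[[0,0,-0.7],[0,0,0],0.15]]'

```text
clock: 7.68
position: [0.5642, 0.1206, 0.2084]
ee_rot: [0.656, 0.755, 0.0, 0.0]
ft_force: [0.8, 0.2, -0.4]
grip_width: 0.21
```

Request:
move_arm --moves '[[[0,0,-0.7],[0,0,0],0.15],[[0,0,-0.5],[0,0,0],0.15],[[0,0,-0.2],[0,0,0],0.15],[[0,0,0],[0,0,0],0.15]]'

```text
clock: 8.18
position: [0.564, 0.1205, 0.2418]
ee_rot: [0.656, 0.755, -0.0, 0.0]
ft_force: [-0.3, -0.2, -0.3]
grip_width: 0.215
```

Run:
```python
from h import *
o=get_obs();p=o['position'];print(p,o['ee_rot'],o['ft_force'],o['grip_width'],o['joint_pos'].round(2))
im=camera('side')[:,:,::-1].copy(); print(proj('side',[p,p-[0,0,.023]]))
cv2.imwrite('pics/s4f.png',im)
u,v=proj('side',[p])[0].astype(int); print(u-45,v-45)
cv2.imwrite('pics/s4.png',cv2.resize(im[v-45:v+45,u-45:u+45],None,fx=6,fy=6,interpolation=cv2.INTER_CUBIC))
```

```text
[0.56400999 0.12047141 0.24181352] [ 6.56055496e-01  7.54712649e-01 -2.23139953e-05  4.87752667e-05] [-0.27571237 -0.20418689 -0.26008411] 0.21503022282635534 [ 0.43  0.34 -0.89  1.54  0.27  1.39 -0.34]
[[311.15238826 123.17516514]
 [311.27370038 131.53777449]]
266 78
```

View pics/s4.png

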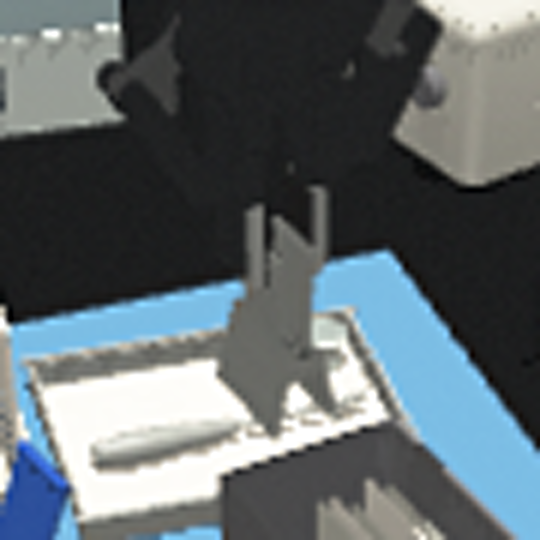

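Run:
```python
from h import *
p=get_obs()['position'];a=np.radians(8);M=np.array([[np.cos(a),-np.sin(a),0],[np.sin(a),np.cos(a),0],[0,0,1]])
for dz in(.018,.022,.026,.030):
  o=p-[0,0,dz]
  P=[o+M@np.array(q) for q in([-.013,-.025,-.030],[.013,-.025,-.030],[0,-.025,0],[-.013,.025,-.03])]
  print(dz,((proj('side',P)-[266,78])*6).round(0).tolist())
for q in((272,435),(335,415)): # x,z in plane y = tcp -25mm (approx)
  O,d=ray('side',266+q[0]/6,78+q[1]/6); n=M[:,1]; s=((p-.025*n-O)@n)/(d@n); print('clip-frame rel tcp',M.T@(O+s*d-p))
```

```text
0.018 [[273.0, 416.0], [331.0, 398.0], [302.0, 343.0], [215.0, 353.0]]
0.022 [[273.0, 425.0], [331.0, 406.0], [302.0, 352.0], [215.0, 361.0]]
0.026 [[273.0, 433.0], [331.0, 415.0], [302.0, 361.0], [215.0, 369.0]]
0.03 [[273.0, 441.0], [331.0, 423.0], [302.0, 369.0], [216.0, 377.0]]
clip-frame rel tcp [-0.013433   -0.025      -0.05681423]
clip-frame rel tcp [ 0.01496437 -0.025      -0.05690834]
```

Run:
```python
from h import *
a=cv2.imread('pics/top0.png')[215:240,153:218]; s=cv2.imread('pics/s4f.png')[120:180,250:290]
a=cv2.resize(a,None,fx=12,fy=12,interpolation=cv2.INTER_CUBIC); s=cv2.resize(s,None,fx=5,fy=5,interpolation=cv2.INTER_CUBIC)
c=np.zeros((600,780,3),np.uint8); c[:300]=a; c[300:,:200]=s; cv2.imwrite('pics/card.png',c)
```

```text
(no output)
```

View pics/card.png

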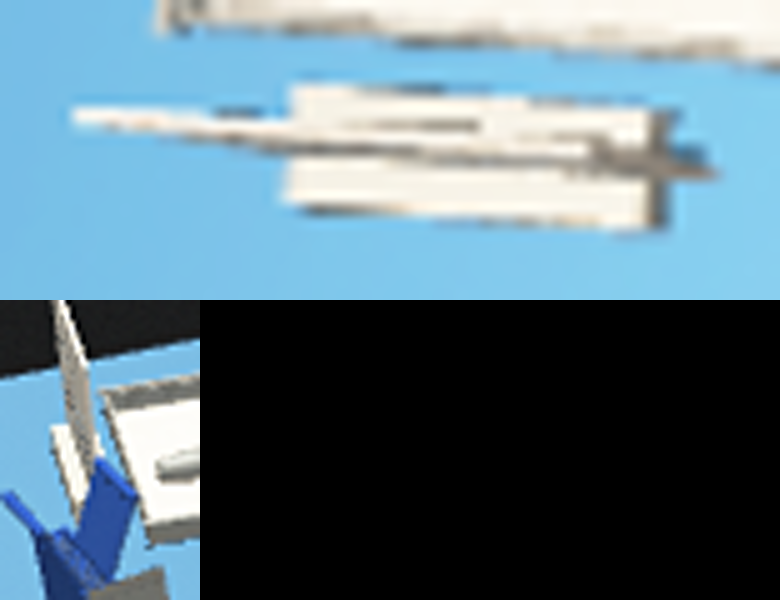

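Run:
```python
from h import *
L=(153+72/12,215+116/12);Rr=(153+600/12,215+149/12)
l,r=atz('top',*L,.12),atz('top',*Rr,.12);d=l-r
print(l,r,(l+r)/2,np.linalg.norm(d),np.degrees(np.arctan2(-d[0],d[1])))
print(tri((240+102/5,105+45/5),L),tri((267.3,133),Rr))
```

```text
[0.50086846 0.40410169 0.12      ] [0.4935778  0.29586316 0.12      ] [0.49722313 0.34998242 0.12      ] 0.1084837936730247 -3.8534697136636544
(array([0.50267668, 0.40416913, 0.11873018]), np.float64(0.0035520399901127963)) (array([0.49480055, 0.29520591, 0.12150717]), np.float64(0.0026553670338259967))
```

Request:
move_arm --moves '[[[0.4,-0.06,0],[0,0,0],0.15],[[0.7,-0.1,0],[0,0,0],0.15],[[0.8,-0.12,0],[0,0,0],0.15],[[0.8,-0.12,0],[0,0,0],0.15],[[0.8,-0.12,0],[0,0,0],0.15]]'

```text
clock: 8.85
position: [0.538, 0.2076, 0.2418]
ee_rot: [0.655, 0.755, 0.0, -0.0]
ft_force: [-0.1, -0.1, 0.1]
grip_width: 0.215
```

Request:
move_arm --moves '[[[0.8,-0.12,0],[0,0,0],0.15],[[0.8,-0.12,0],[0,0,0],0.15],[[0.8,-0.12,0],[0,0,0],0.15],[[0.8,-0.12,0],[0,0,0],0.15],[[0.8,-0.12,0],[0,0,0],0.15]]'

```text
clock: 9.48
position: [0.509, 0.3044, 0.2418]
ee_rot: [0.655, 0.755, 0.0, -0.0]
ft_force: [-0.0, -0.5, -0.4]
grip_width: 0.21
```

Request:
move_arm --moves '[[[0.8,-0.12,0],[0,0,0],0.15],[[0.6,-0.08,0],[0,0,0],0.15],[[0.5,-0.04,0],[0,0,4],0.15],[[0,0,0],[0,0,5],0.15],[[0,0,0],[0,0,3],0.15]]'

```text
clock: 10.1
position: [0.497, 0.3494, 0.2417]
ee_rot: [0.732, 0.682, -0.0, -0.0]
ft_force: [0.2, -0.2, -0.7]
grip_width: 0.217
```

Request:
move_arm --moves '[[[0,0,0],[0,0,0],0.15],[[0,0,0],[0,0,0],0.15]]'

```text
clock: 10.35
position: [0.4974, 0.3487, 0.2418]
ee_rot: [0.731, 0.683, -0.0, 0.0]
ft_force: [0.0, -1.3, 0.2]
grip_width: 0.215
```

Request:
move_arm --moves '[[[0.05,0,0.5],[0,0,0],0.15],[[0,0,0.6],[0,0,0],0.15],[[0,0,0.6],[0,0,0],0.15],[[0,0,0.3],[0,0,0],0.15],[[0,0,0],[0,0,0],0.15]]'

```text
clock: 10.98
position: [0.4975, 0.3495, 0.1911]
ee_rot: [0.731, 0.682, -0.001, -0.0]
ft_force: [1.6, 0.0, -0.6]
grip_width: 0.213
```

Run:
```python
from h import *
o=get_obs();p=o['position'];print(p,o['ft_force'],o['grip_width'])
im=camera('side')[:,:,::-1]; cv2.imwrite('pics/s5f.png',im)
o=p-[0,0,.026];a=np.radians(-4);M=np.array([[np.cos(a),-np.sin(a),0],[np.sin(a),np.cos(a),0],[0,0,1]])
print(((proj('side',[o+M@np.array(q) for q in([-.013,-.025,-.030],[.013,-.025,-.030],[0,-.025,0])])-[240,90])*10).round(0).tolist(),((proj('side',[[.4975,.35,.12],[.4938,.2976,.12],[.5012,.4024,.12]])-[240,90])*10).round().tolist())
cv2.imwrite('pics/s5.png',cv2.resize(im[90:150,240:290],None,fx=10,fy=10,interpolation=cv2.INTER_CUBIC))
```

```text
[0.49754349 0.34945778 0.19108679] [ 1.60891473  0.04751797 -0.57227974] 0.21335727158065879
[[194.0, 341.0], [286.0, 327.0], [230.0, 241.0]] [[227.0, 333.0], [263.0, 431.0], [194.0, 241.0]]
```

View pics/s5.png

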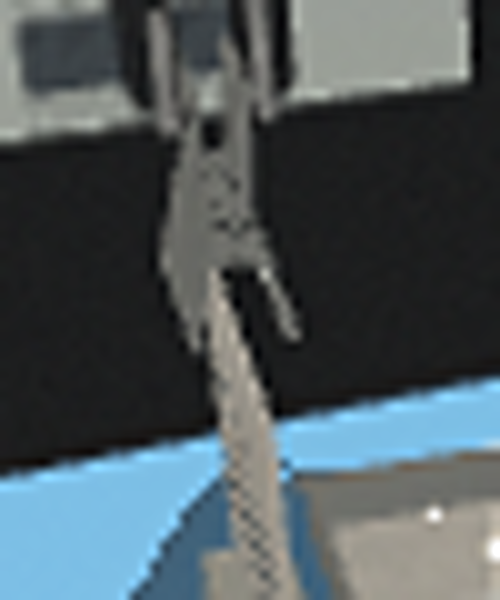

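Run:
```python
from h import *
im=cv2.imread('pics/s5f.png').astype(float).mean(2)
for r in range(119,132):
  row=im[r,258:276]; 
  print(r,row.astype(int).tolist())
p=get_obs()['position'];a=np.radians(-4);n=np.array([-np.sin(a),np.cos(a),0]);x=np.array([np.cos(a),np.sin(a),0])
for q in((195,350),(297,338)):
  O,d=ray('side',240+q[0]/10-.45,90+q[1]/10-.45); P=O+d*(((p-.025*n-O)@n)/(d@n)); print('lip rel tcp',(P-p)@x,P[2]-p[2])
```

```text
119 [103, 102, 104, 156, 92, 20, 29, 25, 29, 120, 70, 24, 28, 29, 31, 28, 29, 30]
120 [107, 102, 116, 147, 170, 17, 25, 25, 26, 69, 119, 21, 26, 29, 28, 29, 28, 28]
121 [110, 105, 119, 148, 156, 93, 22, 27, 25, 59, 117, 68, 26, 27, 28, 29, 27, 31]
122 [65, 107, 70, 149, 154, 130, 20, 27, 25, 30, 122, 70, 24, 27, 28, 27, 29, 28]
123 [62, 112, 37, 151, 145, 169, 18, 25, 28, 27, 70, 118, 27, 27, 28, 31, 30, 27]
124 [24, 118, 63, 152, 145, 156, 93, 21, 29, 25, 26, 25, 27, 29, 28, 27, 30, 30]
125 [26, 47, 43, 118, 146, 150, 169, 19, 26, 28, 28, 29, 31, 29, 28, 29, 27, 29]
126 [27, 26, 23, 122, 148, 145, 165, 55, 23, 28, 28, 29, 29, 30, 29, 28, 29, 29]
127 [29, 25, 23, 68, 149, 145, 154, 94, 20, 28, 30, 30, 29, 27, 29, 29, 28, 29]
128 [29, 28, 26, 90, 111, 144, 150, 169, 22, 26, 28, 30, 29, 28, 30, 28, 30, 26]
129 [29, 30, 27, 90, 135, 145, 145, 165, 94, 23, 26, 27, 28, 27, 27, 26, 24, 27]
130 [28, 27, 26, 57, 152, 144, 143, 153, 94, 17, 24, 24, 25, 31, 32, 38, 48, 77]
131 [28, 28, 24, 28, 136, 126, 144, 146, 164, 25, 34, 44, 78, 112, 113, 157, 194, 192]
lip rel tcp -0.014186786614944028 -0.05807374520880598
lip rel tcp 0.014694432201077646 -0.05935983888996538
```

Run:
```python
from h import *
p=get_obs()['position'];a=np.radians(-4);n=np.array([-np.sin(a),np.cos(a),0]);x=np.array([np.cos(a),np.sin(a),0])
for q in((262.5,120),(263.5,123),(264.5,125),(265.5,128),(266.4,131)):
  P=atz('side',*q,.12); print(P.round(4),'x rel tcp %.4f (card centre %.4f) y rel %.4f'%((P-p)@x,(P-p)@x-.0015,(P-p)@n))
```

```text
[0.5013 0.3673 0.12  ] x rel tcp 0.0024 (card centre 0.0009) y rel 0.0177
[0.4999 0.3506 0.12  ] x rel tcp 0.0021 (card centre 0.0006) y rel 0.0010
[0.4999 0.3394 0.12  ] x rel tcp 0.0029 (card centre 0.0014) y rel -0.0102
[0.4985 0.3233 0.12  ] x rel tcp 0.0026 (card centre 0.0011) y rel -0.0263
[0.4969 0.3077 0.12  ] x rel tcp 0.0021 (card centre 0.0006) y rel -0.0420
```

The card edge sits within 1 mm of the clip's mid plane in the same camera view, so I lower the remaining 29 mm.

Request:
move_arm --moves '[[[0,0.02,0.2],[0,0,0],0.15],[[0,0,0.25],[0,0,0],0.15],[[0,0,0.25],[0,0,0],0.15],[[0,0,0.25],[0,0,0],0.15],[[0,0,0.2],[0,0,0],0.15]]'

```text
clock: 11.65
position: [0.4981, 0.3496, 0.1625]
ee_rot: [0.731, 0.682, -0.0, 0.0]
ft_force: [-0.2, 0.0, -0.8]
grip_width: 0.214
```

Request:
move_arm --moves '[[[0,0,0],[0,0,0],0.15],[[0,0,0],[0,0,0],0.15],[[0,0,0],[0,0,0],0.15]]'

```text
clock: 12.02
position: [0.4983, 0.3497, 0.1633]
ee_rot: [0.731, 0.682, 0.0, 0.0]
ft_force: [-0.4, -0.1, -1.1]
grip_width: 0.213
```

Run:
```python
from h import *
o=get_obs();p=o['position'];print(p,o['ft_force'],o['torque'],o['grip_width'],o['clock'])
im=camera('side')[:,:,::-1]; cv2.imwrite('pics/s6f.png',im)
b=camera('top')[:,:,::-1]
c=np.zeros((600,800,3),np.uint8); c[:,:500]=cv2.resize(im[90:150,240:290],None,fx=10,fy=10,interpolation=cv2.INTER_CUBIC)
c[:400,500:]=cv2.resize(b[160:260,150:225],None,fx=4,fy=4); cv2.imwrite('pics/s6.png',c)
```

```text
[0.49831379 0.34974968 0.16326738] [-0.35816945 -0.10865176 -1.08012556] [-0.003678   -0.01945911 -0.0123093 ] 0.21340838734141734 12.025
```

View pics/s6.png

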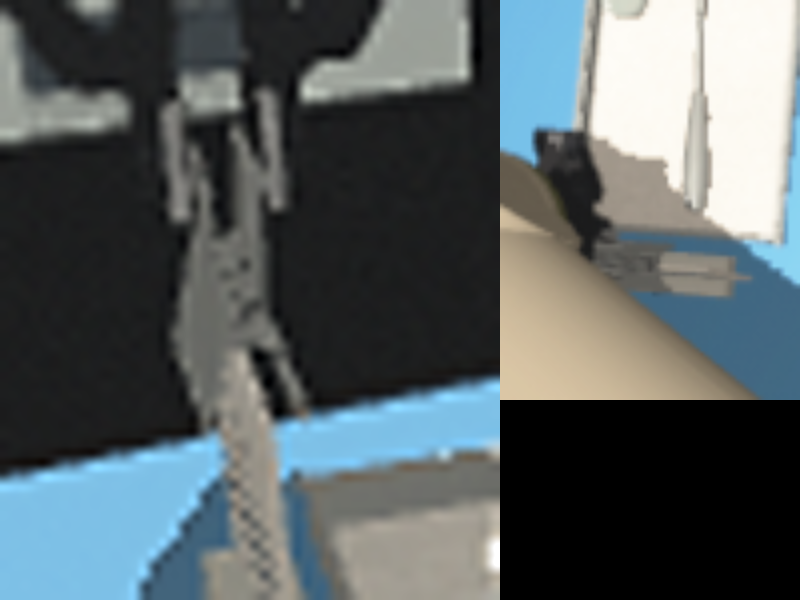

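```bash
python3 -c "
from h import *
print(hand_in())"
```

```text
the job is handed in; nothing more can be done
None
```

I handed the job in with the clip held wide open over the top edge of the card on the left tray, the one with the elevator. I pinched the small grey clip open on the box rim, lifted it about 100 mm and carried it over. I then turned it 12° to square it to the card and lowered it. The robot clock stood at about 12 s of the 38 s allowed, and `hand_in()` reports no verdict.

**Last checks**
- **Grip:** the gripper reads 0.213 open (about 18 mm). The stop was given as 21 mm over the wings, so the reading is a little under; I did not find out why.
- **Fit over the card:** the card's edge is within about 1 mm of the clip's mid plane, as measured in the side view just before the last 29 mm of lowering. By the arm's position it is now about 15 mm below the clip's origin. It is aligned within about 1° and 1 mm from the card's middle. In the final side picture the jaws straddle the edge.
- **Contact:** the force on the tool is about 1 N, close to the reading in free air, so there is no sign of the clip touching the card.

**What disagreed**
- The two cameras differed by about 3 mm on the card, so I set the clip against the card using the side view alone.
- The clip also sits about 4–6 mm lower in the fingers than planned, probably because it settled onto the rim as it opened. I allowed for that in the final height.

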